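# Find and seat the rocking burner cap

### The arm

A 6-joint arm with a two-finger parallel gripper is mounted at the origin on the work surface. World frame = base frame: x ahead of the robot, y to its left, z up, the work surface at z = 0. Lengths are in m, angles in rad, forces in N, time in s.
With the tool pointing down it reaches from about 0.375 to 0.9 m from the base axis. Payload 3.1 kg.
Tool frame: the origin (TCP) lies at the very end of the fingers, on their centre line; the grasp point (between the pads) lies 19 mm behind it (grip_depth is the distance from the TCP to the grasp point, in m); z points along the fingers, y is the line along which they close (so a half turn about z gives the same grasp; the last joint's range is limited). The gripper opens to 85 mm and grips with 20 to 120 N. Pads are 22 mm wide; open, the fingers measure 114 mm over their backs; the gripper's body (76 mm by 85 mm) begins 54 mm behind the grasp point. The pads swing forward as they close: fully open they stand 13 mm farther back than shut.
Start: joints at [-1.335, 0.527, 1.433, -0, 1.181, -0.178], TCP at [0.251, -0.572, 0.231] pointing down, gripper open.
Joint ranges: [-3.08, 3.08], [-0.75, 2.2], [0.22, 2.44], [-1.43, 4.57], [0, 2.65], [-2.85, 2.85]. Speed limits (rad/s): [2.79, 2.79, 3.14, 3.14, 3.14, 3.14].

### API

Orientations are given as a unit quaternion [x, y, z, w].
In Python, from station import * gives the robot as it stands.
- The arm moves only by the tool apply_moves, never from a script. Its argument "plan" is a list of rows, each a list of 7 numbers: the shift along the tool's x, y, z in m, then the turn, a rotation vector about the tool's x, y, z in rad, then the gripper command: -1 is fully open, 1 is shut, values between are in proportion. In form: [[dx, dy, dz, wx, wy, wz, jaw], ...]. A call has 1 to 8 rows; each row shifts and turns the commanded pose from where the row before left it, along the tool's axes as they then stand; what a row does not reach is not made up. A row lasts 1/8 s, in which the tool goes at most 62.5 mm and 10.7 degrees, less where a joint would pass 70% of its speed; a pose out of reach is approached as far as the arm can. A call is refused whole if a number of a shift passes 0.0625 or a number of a turn 0.188, either way. A call with a gripper value outside its range is refused whole. The fingers move at their own pace and stop on an object; "force" is the grip in N (left out, the last holds). Time passes only in rows, so rows that do not move let the fingers close. It gives the time, the measured TCP pose, the force, the opening and the grip force at its end, in the units of the state.
- sense(): the state, without advancing time (a new reading comes with each control period).
- snapshot(name): name is "side" or "top"; returns the picture (400x640x3 uint8, red, green, blue); there is no depth.
- calibration(name): a dict with "camera_matrix" (3x3 intrinsics, pixels), "R" (3x3) and "t" (3): a world point X has camera coordinates R X + t. Camera axes: x right, y down, z forward; pixel columns grow to the right and rows downward; lengths in m; the calibration is good to about 2 mm. A picture is of the moment at which its call begins. calibration takes no time and is no camera call.
- sign_off(): hands the job in; it is judged then, once.
The state is a dict: "t": time; "q": joint angles; "qd": joint speeds; "tau": joint torques, N m; "tcp_pos": TCP position; "tool_rot": TCP orientation; "force": force on the tool from outside, world axes, zero at the start; "ft_torque": the same for the moment, N m; "finger_gap": opening from 0.0 (shut) to 1.0 (fully open); "gripper_force": force on a finger pad.
Only numpy, scipy, OpenCV 4.12 (cv2) and the standard library are available. Lean on these libraries where they do the work, as an engineer would, in place of code of your own. Each camera call takes 0.05 s, during which the arm holds its last target. There are 200 camera calls.

### The job

One of the four black burner caps on the white hob is not home: it rocks when its edge is pressed, while the other three stay firm. Press down lightly on the edge of one cap after another until you find the one that rocks, then press that cap firmly in its middle until it sinks home and sits level and steady. Only press: do not lift or take out any cap, leave the other things on the hob and worktop where they are, and finish clear of everything.

Things in the scene. Friction and masses are not known exactly. Their poses are not given: they have to be found in the camera images.
- hob: White enamel hob, 340 x 740 mm, 45 mm high, fixed to the worktop. Origin at the centre of its underside; its x axis points away from the robot, y to its left. The four burners lie in a row at x = +40 mm, y = +240, +80, -80, -240 mm in this frame; four black knobs (reaching 71 mm above the worktop) stand at x = -125 mm, one in front of each burner.
- cap_1: First burner cap from the left (hob y +240 mm): black disc 96 mm across, 0.2 kg, loose with 1 mm of play in a brass cup 112 mm across. Origin: centre of its flat underside, z up. Raised rim 37 to 46 mm from the axis, its top 12 mm above the origin; dished middle (out to 35 mm) 9 mm above it. The cup's edge is 5 to 9 mm below the top of the rim. All four caps are alike.
- cap_2: Second burner cap from the left (hob y +80 mm), same as cap_1. The cups differ in height by a few mm, so a cap's height does not tell whether it is home. A sound cap lies on a flat floor and does not give when its edge is pressed.
- cap_3: Third burner cap from the left (hob y -80 mm), same as cap_1. The cap that is not home (any of the four) stands on a stem 16 mm across under its centre, 4 mm above its cup's floor: about 1 N on its rim tips it by about 0.1 rad until that edge meets the floor, and it comes back level when released.
- cap_4: Fourth burner cap from the left (hob y -240 mm), same as cap_1. Pressed near its centre (within 15 mm) with more than about 11 N, the cap that rocks pushes its stem down, sinks 4 mm and stays home. Pressed at its edge it only tips and does not go home.
- matchbox: Bystander: red matchbox, 54 x 36 x 15 mm, lying on the hob between the first and second burner. Origin at the centre of its underside.
- spice_jar: Bystander: small jar with a green lid, 38 mm across, 50 mm high, on the hob between the third and fourth burner. Origin at the centre of its underside.
- mug: Bystander: blue mug, 80 mm across, 90 mm high, on the worktop left of the hob. Origin at the centre of its underside.
- soap_bottle: Bystander: green bottle, 60 mm across, 170 mm high, on the worktop left of the hob. Origin at the centre of its underside.
- food_can: Bystander: food can, 74 mm across, 100 mm high, on the worktop right of the hob. Origin at the centre of its underside.
- salt_pot: Bystander: small white salt pot with a steel top, 32 mm across, 55 mm high, on the hob between the second and third burner. Origin at the centre of its underside.
- spatula: Bystander: spatula lying on the worktop beyond the hob, along y, handle to the right. Origin near its middle, on the worktop.
Mind the look-alikes: they are no part of the job. What is shaped like the cap_2 but green is not meant.

How it is judged:
By the outcome, as a careful person would: the job done as asked, in the order asked, and still so for the second after the job is handed in, with the robot touching nothing.
It also fails if it takes over 58 s, if anything falls off the work surface, if the arm or the gripper's body presses on something with over 40 N, if the wrist force passes 120 N, or if a joint passes its speed limit or range.

## Working session

There is one attempt and no reset: what is moved stays moved. The work goes in short steps, Python scripts to look and compute and a tool call to move; the robot and the scene stay as the last step left them, time stands still between calls to the robot, and variables do not carry over. Pictures are saved under pics/ and viewed, at most 10 in all, crops included, and the job is handed in when it is done.

Besides the shell and the picture viewer there is one more tool, called after ">>>" as name([rows], argument=value, ...), one row to a line, values as JSON. apply_moves: Moves the arm, as the interface text tells. Its arguments: {"type":"object","properties":{"plan":{"type":"array"},"force":{"type":"number"}},"required":["plan"]}

```bash
mkdir -p pics; python3 - <<'E'
from station import *
import cv2
for n in("top","side"):
    cv2.imwrite(f"pics/{n}0.png",snapshot(n)[:,:,::-1])
    c=calibration(n);print(c)
s=sense();print(s["t"],s["tcp_pos"],s["tool_rot"],s["force"],s["finger_gap"])
E
```

```text
{'camera_matrix': array([[489.57874532,   0.        , 314.92965557],
       [  0.        , 489.57874532, 208.00497629],
       [  0.        ,   0.        ,   1.        ]]), 'R': array([[ 4.20443013e-03, -9.99990864e-01, -7.71586011e-04],
       [-9.97574592e-01, -4.14065894e-03, -6.94822877e-02],
       [ 6.94784581e-02,  1.06184802e-03, -9.97582887e-01]]), 't': array([0.01279385, 0.49240899, 1.63066754])}
{'camera_matrix': array([[401.85522944,   0.        , 320.90000515],
       [  0.        , 401.85522944, 203.37140214],
       [  0.        ,   0.        ,   1.        ]]), 'R': array([[ 0.69668577, -0.71727825, -0.01186834],
       [-0.36426692, -0.33945971, -0.86722357],
       [ 0.61801178,  0.60850556, -0.49777749]]), 't': array([-0.34370288,  0.24883176,  1.07570387])}
0.1 [ 0.25116339 -0.57159608  0.23041613] [ 9.78673759e-01  2.05418310e-01 -4.60531383e-05 -9.95040863e-04] [ 0.25528724  0.82813775 -0.35700197] 1.0021538535939392
```

View pics/top0.png

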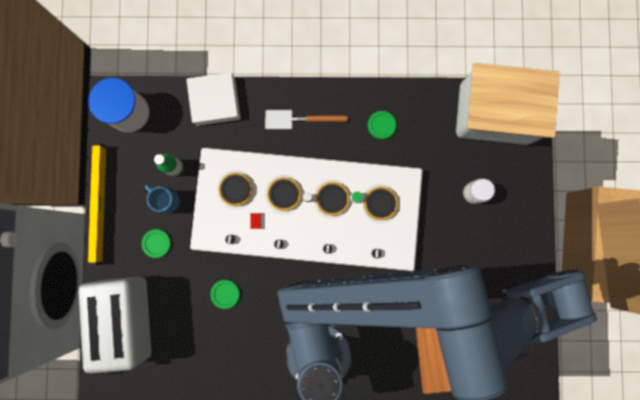

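View pics/side0.png

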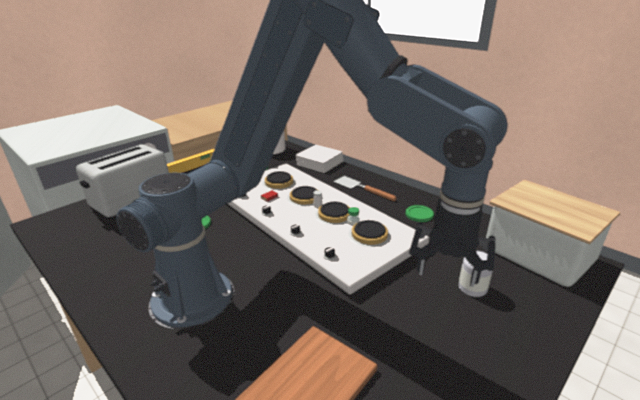

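The top view shows the four black caps in brass cups at about (236,189), (285,194), (333,199) and (381,204). The look-alikes are green discs at (381,124), (156,243) and (225,294), which I won't touch. Between the burners are the matchbox (257,220), the salt pot (308,197) and the spice jar (357,197).

```bash
cat > h.py <<'E'
from station import *
import numpy as np,cv2
def ray(n,px,z):
    c=calibration(n);K,R,t=c["camera_matrix"],c["R"],c["t"]
    d=R.T@np.linalg.inv(K)@[px[0],px[1],1];o=-R.T@t
    return o+d*(z-o[2])/d[2]
def proj(n,X):
    c=calibration(n);p=c["camera_matrix"]@(c["R"]@np.array(X)+c["t"]);return p[:2]/p[2]
E
python3 - <<'E'
from h import *
im=cv2.imread("pics/top0.png");g=im.max(2)
P=[]
for x,y in((236,189),(285,194),(333,199),(381,204)):
    # brass+cap mask: not white-ish
    roi=im[y-24:y+25,x-24:x+25].astype(int)
    br=((roi[...,2]-roi[...,0])>35)&(roi[...,2]>roi[...,1]+8)
    ys,xs=np.nonzero(br);h=cv2.convexHull(np.c_[xs,ys].astype(np.float32))
    e=cv2.fitEllipse(h);c=(e[0][0]+x-24,e[0][1]+y-24)
    w=ray("top",c,.055);P.append(w[:2]);print(c,e[1],w)
P=np.array(P);d=P[0]-P[3];print(np.diff(P,axis=0),np.linalg.norm(d)/3)
th=np.arctan2(-d[0],d[1]);print("yaw",th)
R=np.array([[np.cos(th),-np.sin(th)],[np.sin(th),np.cos(th)]])
o=P.mean(0)-R@[.04,0];print("hob",o)
for y in(.24,.08,-.08,-.24):print(o+R@[.04,y])
for cx in(-.17,.17):
  for cy in(-.37,.37):print("corner",proj("top",[*(o+R@[cx,cy]),.045]))
for n,px in(("salt",(308,197)),("jar",(357,197)),("mbox",(257,220))):print(n,ray("top",px,.09),R.T@(ray("top",px,.09)[:2]-o))
a=cv2.resize(im[140:280,180:430],None,fx=3.2,fy=3.2,interpolation=cv2.INTER_CUBIC);cv2.imwrite("pics/c1.png",a)
E
```

```text
(240.1007194519043, 193.46366119384766) (34.64714050292969, 51.99115753173828) [0.53672582 0.26160344 0.055     ]
(279.6293487548828, 198.55050659179688) (34.36886215209961, 50.270511627197266) [0.52043852 0.13117863 0.055     ]
(331.8518180847168, 198.23119354248047) (34.687496185302734, 34.88995361328125) [ 0.52220505 -0.0407731   0.055     ]
(380.4574203491211, 202.93395614624023) (34.62037658691406, 35.07868576049805) [ 0.50733399 -0.20072005  0.055     ]
[[-0.01628729 -0.13042481]
 [ 0.00176653 -0.17195173]
 [-0.01487106 -0.15994695]] 0.15441894380764717
yaw -0.06348872237708476
hob [0.48175643 0.04036007]
[0.5369029  0.27733869]
[0.52675153 0.11766105]
[ 0.51660016 -0.04201659]
[ 0.50644879 -0.20169424]
corner [416.19365639 269.80889032]
corner [191.36629857 254.47704755]
corner [421.64126382 167.21473175]
corner [200.04283479 152.35819361]
salt [0.52272316 0.0372473  0.09      ] [ 0.04108168 -0.00050732]
jar [ 0.52337559 -0.12060087  0.09      ] [ 0.05174764 -0.15799607]
mbox [0.44789069 0.20064273 0.09      ] [-0.04396682  0.15781109]
```

View pics/c1.png

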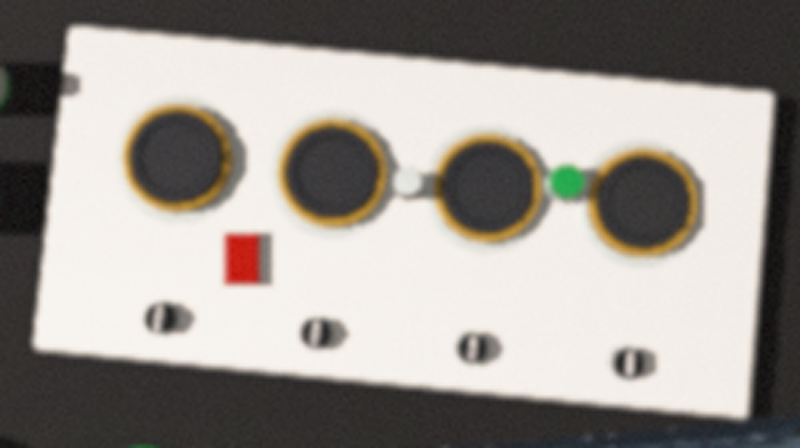

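The crop shows the four caps centred at (178,157), (334,173), (489,187) and (643,202) in crop pixels. The first two automatic fits were skewed by the matchbox, so I'm redoing the fit with these readings and the hob corners.

```bash
python3 - <<'E'
from h import *
f=lambda c:(np.array(c)+.5)/3.2-.5+[180,140]
px=[f(c) for c in((178,157),(334,173),(489,187),(643,202))]
cor=[f(c) for c in((69,26),(775,92),(749,416),(35,349))]
C=np.array([ray("top",p,.045)[:2] for p in cor])
print("edges",[np.linalg.norm(C[i]-C[(i+1)%4]) for i in range(4)])
o=C.mean(0);d=C[0]-C[1]+C[3]-C[2];th=np.arctan2(-d[0],d[1]);print("hob",o,th)
R=np.array([[np.cos(th),-np.sin(th)],[np.sin(th),np.cos(th)]])
side=[(279,180),(304,195),(335,212),(370,232)]
def P(n):
    c=calibration(n);return c["camera_matrix"]@np.c_[c["R"],c["t"]]
for i,y in enumerate((.24,.08,-.08,-.24)):
    X=cv2.triangulatePoints(P("top"),P("side"),np.array(px[i],float),np.array(side[i],float)).ravel();X=X[:3]/X[3]
    print(o+R@[.04,y],"ring@.06",ray("top",px[i],.06),"tri",X)
for n,p in(("salt",(408,181)),("jar",(568,182))):
  w=ray("top",f(p),.097)[:2];print(n,w,R.T@(w-o))
s=sense();from scipy.spatial.transform import Rotation as Ro
print(Ro.from_quat(s["tool_rot"]).as_matrix().round(3))
im=cv2.imread("pics/side0.png");cv2.imwrite("pics/c2.png",cv2.resize(im[150:280,225:425],None,fx=4,fy=4,interpolation=cv2.INTER_CUBIC))
E
```

```text
edges [np.float64(0.7385204516358292), np.float64(0.3362268296165816), np.float64(0.7362571770003096), np.float64(0.3370871264204478)]
hob [0.48945025 0.04206595] -0.08944668688088789
[0.55072894 0.27753341] ring@.06 [0.55183367 0.27690737 0.06      ] tri [0.55161219 0.27944529 0.05069021]
[0.53643654 0.11817304] ring@.06 [0.53598527 0.11649768 0.06      ] tri [0.53480596 0.11891783 0.05099194]
[ 0.52214415 -0.04118733] ring@.06 [ 0.52221691 -0.04262957  0.06      ] tri [ 0.52199307 -0.04192179  0.05096088]
[ 0.50785176 -0.2005477 ] ring@.06 [ 0.50743523 -0.20050402  0.06      ] tri [ 0.50744614 -0.2009329   0.05065508]
salt [0.52458244 0.03985921] [0.03518886 0.00094035]
jar [ 0.5242387  -0.12050886] [ 0.04917177 -0.15881733]
[[ 0.916  0.402 -0.   ]
 [ 0.402 -0.916  0.002]
 [ 0.    -0.002 -1.   ]]
```

View pics/c2.png

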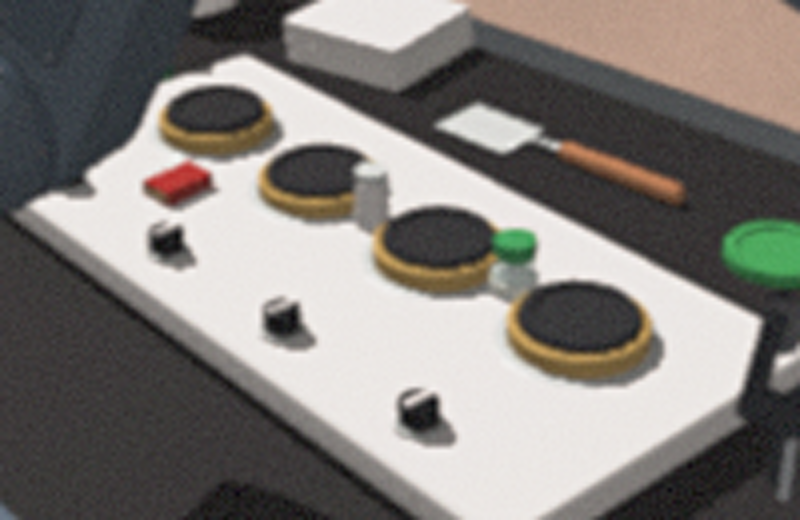

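The side crop confirms four level-looking caps, with the salt pot at (370,195) and the jar at (515,265) between burners. Triangulation agrees with the hob frame to within 2 mm. I'll shut the gripper, line the tool up with the hob, and go above the near edge of cap 4.

>>> apply_moves([
  [0, 0, 0, 0, 0, 0.168, 1],
  [0, 0, 0, 0, 0, 0.168, 1],
  [0, 0, 0, 0, 0, 0.167, 1],
  [0.023, -0.049, 0, 0, 0, 0, 1],
  [0.023, -0.049, 0, 0, 0, 0, 1],
  [0.023, -0.049, 0, 0, 0, 0, 1],
  [0.023, -0.049, 0, 0, 0, 0, 1],
], force=40)

```text
t: 0.98
tcp_pos: [0.3609, -0.3835, 0.231]
tool_rot: [0.999, -0.045, -0.0, -0.0]
force: [-0.4, -0.1, -0.1]
finger_gap: 0.002
gripper_force: 0.0
```

>>> apply_moves([
  [0.023, -0.049, 0, 0, 0, 0, 1],
  [0.023, -0.049, 0, 0, 0, 0, 1],
  [0.023, -0.049, 0, 0, 0, 0, 1],
  [0.023, -0.049, 0, 0, 0, 0, 1],
  [0, 0, 0.04, 0, 0, 0, 1],
  [0, 0, 0.04, 0, 0, 0, 1],
  [0, 0, 0.03, 0, 0, 0, 1],
  [0, 0, 0, 0, 0, 0, 1],
])

```text
t: 1.98
tcp_pos: [0.4679, -0.1969, 0.1192]
tool_rot: [0.999, -0.045, -0.003, -0.002]
force: [-0.3, 0.4, 0.3]
finger_gap: 0.002
gripper_force: 0.0
```

>>> apply_moves([
  [0.002, 0, 0.015, 0, 0, 0, 1],
  [0, 0, 0.015, 0, 0, 0, 1],
  [0, 0, 0.007, 0, 0, 0, 1],
  [0, 0, 0, 0, 0, 0, 1],
  [0, 0, 0, 0, 0, 0, 1],
])

```text
t: 2.6
tcp_pos: [0.4717, -0.1985, 0.0846]
tool_rot: [0.999, -0.045, 0.0, 0.0]
force: [0.7, -0.3, 0.2]
finger_gap: 0.003
gripper_force: 0.0
```

>>> apply_moves([
  [0, 0, 0.002, 0, 0, 0, 1],
  [0, 0, 0, 0, 0, 0, 1],
])

```text
t: 2.85
tcp_pos: [0.4716, -0.1984, 0.0825]
tool_rot: [0.999, -0.045, 0.0, 0.0]
force: [-0.1, 0.3, 0.9]
finger_gap: -0.003
gripper_force: 0.0
```

>>> apply_moves([
  [0, 0, 0.002, 0, 0, 0, 1],
  [0, 0, 0, 0, 0, 0, 1],
])

```text
t: 3.1
tcp_pos: [0.4714, -0.1983, 0.0802]
tool_rot: [0.999, -0.045, -0.0, -0.0]
force: [-0.2, -0.5, 0.3]
finger_gap: -0.001
gripper_force: 0.0
```

>>> apply_moves([
  [0, 0, 0.002, 0, 0, 0, 1],
  [0, 0, 0, 0, 0, 0, 1],
])

```text
t: 3.35
tcp_pos: [0.4714, -0.1983, 0.0781]
tool_rot: [0.999, -0.045, -0.0, -0.0]
force: [-0.0, 0.4, 0.9]
finger_gap: -0.001
gripper_force: 0.0
```

>>> apply_moves([
  [-0.001, 0, 0.002, 0, 0, 0, 1],
  [0, 0, 0, 0, 0, 0, 1],
])

```text
t: 3.6
tcp_pos: [0.4703, -0.1981, 0.0761]
tool_rot: [0.999, -0.045, -0.0, -0.0]
force: [-0.2, 0.3, 0.2]
finger_gap: -0.001
gripper_force: 0.0
```

>>> apply_moves([
  [0, 0, 0.001, 0, 0, 0, 1],
  [0, 0, 0, 0, 0, 0, 1],
])

```text
t: 3.85
tcp_pos: [0.4705, -0.1982, 0.0753]
tool_rot: [0.999, -0.045, -0.0, -0.0]
force: [0.2, -0.7, -0.1]
finger_gap: 0.003
gripper_force: 0.0
```

>>> apply_moves([
  [0, 0, 0.001, 0, 0, 0, 1],
  [0, 0, 0, 0, 0, 0, 1],
])

```text
t: 4.1
tcp_pos: [0.4705, -0.1982, 0.0743]
tool_rot: [0.999, -0.045, -0.0, -0.0]
force: [-0.1, -0.6, 0.5]
finger_gap: 0.004
gripper_force: 0.0
```

>>> apply_moves([
  [0, 0, 0.001, 0, 0, 0, 1],
  [0, 0, 0, 0, 0, 0, 1],
])

```text
t: 4.35
tcp_pos: [0.4705, -0.1982, 0.0732]
tool_rot: [0.999, -0.045, -0.0, -0.0]
force: [0.6, 0.2, 0.7]
finger_gap: 0.001
gripper_force: 0.0
```

>>> apply_moves([
  [0, 0, 0.001, 0, 0, 0, 1],
  [0, 0, 0, 0, 0, 0, 1],
])

```text
t: 4.6
tcp_pos: [0.4705, -0.1982, 0.0722]
tool_rot: [0.999, -0.045, -0.0, -0.0]
force: [-1.0, 0.1, 0.9]
finger_gap: 0.003
gripper_force: 0.0
```

>>> apply_moves([
  [0, 0, 0.001, 0, 0, 0, 1],
  [0, 0, 0, 0, 0, 0, 1],
])

```text
t: 4.85
tcp_pos: [0.4704, -0.1982, 0.0712]
tool_rot: [0.999, -0.045, -0.0, -0.0]
force: [0.1, 0.4, 0.9]
finger_gap: -0.005
gripper_force: 0.0
```

>>> apply_moves([
  [0, 0, 0.001, 0, 0, 0, 1],
  [0, 0, 0, 0, 0, 0, 1],
])

```text
t: 5.1
tcp_pos: [0.4706, -0.1983, 0.0707]
tool_rot: [0.999, -0.045, 0.0, 0.0]
force: [-0.6, 0.5, 4.6]
finger_gap: -0.002
gripper_force: 2.1
```

>>> apply_moves([
  [0, 0, 0.001, 0, 0, 0, 1],
  [0, 0, 0, 0, 0, 0, 1],
])

```text
t: 5.35
tcp_pos: [0.4706, -0.1983, 0.0706]
tool_rot: [0.999, -0.044, 0.0, 0.0]
force: [-2.3, 1.6, 11.7]
finger_gap: 0.001
gripper_force: 6.0
```

>>> apply_moves([
  [0, 0, -0.002, 0, 0, 0, 1],
  [0, 0, -0.001, 0, 0, 0, 1],
  [0, 0, 0, 0, 0, 0, 1],
])

```text
t: 5.72
tcp_pos: [0.4705, -0.1982, 0.0721]
tool_rot: [0.999, -0.045, -0.0, -0.0]
force: [-0.6, -0.2, 0.3]
finger_gap: -0.001
gripper_force: 0.0
```

```bash
cat >> h.py <<'E'
def avg(n=10):
    F=[];T=[];z=[]
    for _ in range(n):
        snapshot("side");s=sense();F.append(s["force"]);T.append(s["ft_torque"]);z.append(s["tcp_pos"])
    print("t",s["t"],"p",np.mean(z,0).round(4),"F",np.mean(F,0).round(2),"sd",np.std(F,0).round(2),"T",np.mean(T,0).round(3))
E
python3 -c "from h import *;avg()"
```

```text
t 6.225 p [ 0.4705 -0.1982  0.0721] F [ 0.11 -0.05 -0.17] sd [0.58 0.25 0.48] T [ 0.002 -0.006 -0.002]
```

>>> apply_moves([
  [0, 0, -0.006, 0, 0, 0, 1],
  [0, 0, 0, 0, 0, 0, 1],
])

```text
t: 6.48
tcp_pos: [0.4709, -0.1985, 0.0789]
tool_rot: [0.999, -0.045, 0.001, 0.0]
force: [0.2, 0.4, 1.0]
finger_gap: -0.002
gripper_force: 0.0
```

```bash
python3 -c "from h import *;avg()"
```

```text
t 6.975 p [ 0.4705 -0.1983  0.0784] F [-0.2   0.07 -0.25] sd [0.36 0.35 0.62] T [-0.012 -0.01   0.013]
```

Cap 4 is firm: no force 1.3 mm above contact, then a stiff rise. On to cap 3.

>>> apply_moves([
  [0, 0, -0.04, 0, 0, 0, 1],
  [0, -0.04, 0, 0, 0, 0, 1],
  [0, -0.04, 0, 0, 0, 0, 1],
  [0, -0.04, 0, 0, 0, 0, 1],
  [0, -0.04, 0, 0, 0, 0, 1],
  [0, 0, 0.02, 0, 0, 0, 1],
  [0, 0, 0.018, 0, 0, 0, 1],
  [0, 0, 0, 0, 0, 0, 1],
])

```text
t: 7.98
tcp_pos: [0.4838, -0.0384, 0.0794]
tool_rot: [0.999, -0.044, -0.001, -0.0]
force: [0.0, -0.6, 0.6]
finger_gap: -0.007
gripper_force: 0.0
```

>>> apply_moves([
  [0, 0, 0.001, 0, 0, 0, 1],
  [0, 0, 0, 0, 0, 0, 1],
])

```text
t: 8.22
tcp_pos: [0.4852, -0.0392, 0.0799]
tool_rot: [0.999, -0.045, 0.001, 0.0]
force: [0.3, 0.3, 0.7]
finger_gap: -0.002
gripper_force: 0.0
```

>>> apply_moves([
  [0, 0, 0.001, 0, 0, 0, 1],
  [0, 0, 0, 0, 0, 0, 1],
])

```text
t: 8.48
tcp_pos: [0.4849, -0.039, 0.0786]
tool_rot: [0.999, -0.045, 0.0, 0.0]
force: [-0.1, -0.4, 0.0]
finger_gap: -0.004
gripper_force: 0.0
```

>>> apply_moves([
  [0, 0, 0.001, 0, 0, 0, 1],
  [0, 0, 0, 0, 0, 0, 1],
])

```text
t: 8.72
tcp_pos: [0.4847, -0.0389, 0.0773]
tool_rot: [0.999, -0.045, -0.0, -0.0]
force: [-1.0, 0.4, -0.5]
finger_gap: 0.004
gripper_force: 0.0
```

>>> apply_moves([
  [0, 0, 0.001, 0, 0, 0, 1],
  [0, 0, 0, 0, 0, 0, 1],
])

```text
t: 8.98
tcp_pos: [0.4847, -0.0389, 0.0762]
tool_rot: [0.999, -0.045, -0.0, -0.0]
force: [0.2, -0.2, -0.3]
finger_gap: -0.001
gripper_force: 0.0
```

>>> apply_moves([
  [0, 0, 0.001, 0, 0, 0, 1],
  [0, 0, 0, 0, 0, 0, 1],
])

```text
t: 9.22
tcp_pos: [0.4847, -0.0389, 0.0752]
tool_rot: [0.999, -0.045, -0.0, -0.0]
force: [0.0, 0.3, 0.4]
finger_gap: 0.004
gripper_force: 0.0
```

>>> apply_moves([
  [0, 0, 0.001, 0, 0, 0, 1],
  [0, 0, 0, 0, 0, 0, 1],
])

```text
t: 9.48
tcp_pos: [0.4847, -0.0389, 0.0742]
tool_rot: [0.999, -0.045, -0.0, -0.0]
force: [-0.4, 0.5, -0.4]
finger_gap: -0.0
gripper_force: 0.0
```

>>> apply_moves([
  [0, 0, 0.001, 0, 0, 0, 1],
  [0, 0, 0, 0, 0, 0, 1],
])

```text
t: 9.72
tcp_pos: [0.4847, -0.0389, 0.0732]
tool_rot: [0.999, -0.045, -0.0, -0.0]
force: [-0.2, 0.1, 0.2]
finger_gap: 0.001
gripper_force: 0.0
```

>>> apply_moves([
  [0, 0, 0.001, 0, 0, 0, 1],
  [0, 0, 0, 0, 0, 0, 1],
])

```text
t: 9.98
tcp_pos: [0.4847, -0.0389, 0.0723]
tool_rot: [0.999, -0.045, -0.0, -0.0]
force: [-0.6, -0.4, -0.9]
finger_gap: -0.005
gripper_force: 0.0
```

>>> apply_moves([
  [0, 0, 0.001, 0, 0, 0, 1],
  [0, 0, 0, 0, 0, 0, 1],
])

```text
t: 10.22
tcp_pos: [0.4847, -0.0389, 0.0712]
tool_rot: [0.999, -0.045, -0.0, -0.0]
force: [0.7, 0.7, 0.0]
finger_gap: 0.001
gripper_force: 0.0
```

>>> apply_moves([
  [0, 0, 0.001, 0, 0, 0, 1],
  [0, 0, 0, 0, 0, 0, 1],
])

```text
t: 10.48
tcp_pos: [0.4848, -0.0389, 0.0708]
tool_rot: [0.999, -0.045, 0.0, 0.0]
force: [0.1, -0.6, 5.3]
finger_gap: -0.003
gripper_force: 2.3
```

Cap 3 is also firm: nothing until 0.0709, then stiff. On to cap 2.

>>> apply_moves([
  [0, 0, -0.048, 0, 0, 0, 1],
  [0, -0.04, 0, 0, 0, 0, 1],
  [0, -0.04, 0, 0, 0, 0, 1],
  [0, -0.04, 0, 0, 0, 0, 1],
  [-0.001, -0.04, 0, 0, 0, 0, 1],
  [0, 0, 0.02, 0, 0, 0, 1],
  [0, 0, 0.02, 0, 0, 0, 1],
  [0, 0, 0, 0, 0, 0, 1],
])

```text
t: 11.48
tcp_pos: [0.4968, 0.1207, 0.0771]
tool_rot: [0.999, -0.044, -0.002, 0.0]
force: [-0.1, 0.9, 0.0]
finger_gap: -0.0
gripper_force: 0.0
```

>>> apply_moves([
  [0, 0, 0.001, 0, 0, 0, 1],
  [0, 0, 0, 0, 0, 0, 1],
])

```text
t: 11.72
tcp_pos: [0.4985, 0.1204, 0.0779]
tool_rot: [0.999, -0.045, 0.001, -0.0]
force: [0.0, -0.3, 0.6]
finger_gap: 0.0
gripper_force: 0.0
```

>>> apply_moves([
  [0, 0, 0.001, 0, 0, 0, 1],
  [0, 0, 0, 0, 0, 0, 1],
])

```text
t: 11.98
tcp_pos: [0.4982, 0.1205, 0.0766]
tool_rot: [0.999, -0.045, 0.0, -0.0]
force: [1.0, -0.3, 0.2]
finger_gap: -0.005
gripper_force: 0.0
```

>>> apply_moves([
  [0, 0, 0.001, 0, 0, 0, 1],
  [0, 0, 0, 0, 0, 0, 1],
])

```text
t: 12.22
tcp_pos: [0.498, 0.1206, 0.0752]
tool_rot: [0.999, -0.045, -0.0, 0.0]
force: [1.0, 0.5, -0.1]
finger_gap: 0.002
gripper_force: 0.0
```

>>> apply_moves([
  [0, 0, 0.001, 0, 0, 0, 1],
  [0, 0, 0, 0, 0, 0, 1],
])

```text
t: 12.48
tcp_pos: [0.4979, 0.1206, 0.0742]
tool_rot: [0.999, -0.045, -0.0, 0.0]
force: [0.5, -0.5, -0.5]
finger_gap: -0.0
gripper_force: 0.0
```

>>> apply_moves([
  [0, 0, 0.001, 0, 0, 0, 1],
  [0, 0, 0, 0, 0, 0, 1],
])

```text
t: 12.72
tcp_pos: [0.498, 0.1206, 0.0732]
tool_rot: [0.999, -0.045, -0.0, 0.0]
force: [-0.5, -0.9, 0.3]
finger_gap: 0.0
gripper_force: 0.0
```

>>> apply_moves([
  [0, 0, 0.001, 0, 0, 0, 1],
  [0, 0, 0, 0, 0, 0, 1],
])

```text
t: 12.98
tcp_pos: [0.498, 0.1206, 0.0722]
tool_rot: [0.999, -0.045, -0.0, -0.0]
force: [0.5, 0.1, 0.1]
finger_gap: 0.001
gripper_force: 0.0
```

>>> apply_moves([
  [0, 0, 0.001, 0, 0, 0, 1],
  [0, 0, 0, 0, 0, 0, 1],
])

```text
t: 13.22
tcp_pos: [0.4979, 0.1206, 0.0712]
tool_rot: [0.999, -0.045, -0.0, 0.0]
force: [-0.0, -0.5, 0.6]
finger_gap: 0.002
gripper_force: 0.0
```

>>> apply_moves([
  [0, 0, 0.001, 0, 0, 0, 1],
  [0, 0, 0, 0, 0, 0, 1],
])

```text
t: 13.48
tcp_pos: [0.4979, 0.1206, 0.0702]
tool_rot: [0.999, -0.045, -0.0, 0.0]
force: [0.4, -0.5, -0.3]
finger_gap: -0.003
gripper_force: 0.0
```

>>> apply_moves([
  [0, 0, 0.001, 0, 0, 0, 1],
  [0, 0, 0, 0, 0, 0, 1],
])

```text
t: 13.72
tcp_pos: [0.4981, 0.1206, 0.0695]
tool_rot: [0.999, -0.045, 0.0, -0.0]
force: [-0.2, 0.0, 2.8]
finger_gap: -0.001
gripper_force: 1.3
```

>>> apply_moves([
  [0, 0, 0.001, 0, 0, 0, 1],
  [0, 0, 0, 0, 0, 0, 1],
])

```text
t: 13.98
tcp_pos: [0.4981, 0.1206, 0.0695]
tool_rot: [0.999, -0.045, 0.0, 0.0]
force: [-2.0, -0.5, 11.3]
finger_gap: -0.001
gripper_force: 5.2
```

Cap 2 is firm too. Now cap 1, which still has to be shown to rock.

>>> apply_moves([
  [0, 0, -0.05, 0, 0, 0, 1],
  [0, -0.04, 0, 0, 0, 0, 1],
  [0, -0.04, 0, 0, 0, 0, 1],
  [0, -0.04, 0, 0, 0, 0, 1],
  [0, -0.04, 0, 0, 0, 0, 1],
  [0, 0, 0.02, 0, 0, 0, 1],
  [0, 0, 0.019, 0, 0, 0, 1],
  [0, 0, 0, 0, 0, 0, 1],
])

```text
t: 14.98
tcp_pos: [0.5108, 0.2796, 0.0777]
tool_rot: [0.999, -0.044, -0.002, 0.001]
force: [-0.2, -0.1, -0.1]
finger_gap: -0.001
gripper_force: 0.0
```

>>> apply_moves([
  [0, 0, 0.001, 0, 0, 0, 1],
  [0, 0, 0, 0, 0, 0, 1],
])

```text
t: 15.22
tcp_pos: [0.5129, 0.2799, 0.079]
tool_rot: [0.999, -0.045, 0.001, -0.0]
force: [0.4, 0.5, -0.1]
finger_gap: -0.0
gripper_force: 0.0
```

>>> apply_moves([
  [0, 0, 0.001, 0, 0, 0, 1],
  [0, 0, 0, 0, 0, 0, 1],
])

```text
t: 15.48
tcp_pos: [0.5124, 0.2799, 0.0776]
tool_rot: [0.999, -0.045, 0.0, -0.0]
force: [-0.1, 0.0, 0.2]
finger_gap: -0.0
gripper_force: 0.0
```

>>> apply_moves([
  [0, 0, 0.001, 0, 0, 0, 1],
  [0, 0, 0, 0, 0, 0, 1],
])

```text
t: 15.72
tcp_pos: [0.5122, 0.2799, 0.0763]
tool_rot: [0.999, -0.045, -0.0, 0.0]
force: [0.3, 0.3, 0.6]
finger_gap: -0.001
gripper_force: 0.0
```

>>> apply_moves([
  [0, 0, 0.001, 0, 0, 0, 1],
  [0, 0, 0, 0, 0, 0, 1],
])

```text
t: 15.98
tcp_pos: [0.5122, 0.2799, 0.0752]
tool_rot: [0.999, -0.045, -0.0, 0.0]
force: [0.4, -0.1, -0.1]
finger_gap: -0.006
gripper_force: 0.0
```

>>> apply_moves([
  [0, 0, 0.001, 0, 0, 0, 1],
  [0, 0, 0, 0, 0, 0, 1],
])

```text
t: 16.23
tcp_pos: [0.5122, 0.2799, 0.0742]
tool_rot: [0.999, -0.045, -0.0, 0.0]
force: [-0.1, -0.3, -0.1]
finger_gap: 0.001
gripper_force: 0.0
```

>>> apply_moves([
  [0, 0, 0.001, 0, 0, 0, 1],
  [0, 0, 0, 0, 0, 0, 1],
])

```text
t: 16.48
tcp_pos: [0.5123, 0.2799, 0.0732]
tool_rot: [0.999, -0.045, -0.0, -0.0]
force: [-0.1, 0.6, 0.0]
finger_gap: -0.006
gripper_force: 0.0
```

>>> apply_moves([
  [0, 0, 0.001, 0, 0, 0, 1],
  [0, 0, 0, 0, 0, 0, 1],
])

```text
t: 16.73
tcp_pos: [0.5121, 0.2799, 0.0723]
tool_rot: [0.999, -0.045, -0.0, 0.0]
force: [-0.8, 0.2, -0.2]
finger_gap: 0.002
gripper_force: 0.2
```

>>> apply_moves([
  [0, 0, 0.001, 0, 0, 0, 1],
  [0, 0, 0, 0, 0, 0, 1],
])

```text
t: 16.98
tcp_pos: [0.5122, 0.2799, 0.0712]
tool_rot: [0.999, -0.045, -0.0, 0.0]
force: [0.2, 0.2, 0.1]
finger_gap: -0.007
gripper_force: 0.3
```

>>> apply_moves([
  [0, 0, 0.001, 0, 0, 0, 1],
  [0, 0, 0, 0, 0, 0, 1],
])

```text
t: 17.23
tcp_pos: [0.5123, 0.28, 0.0703]
tool_rot: [0.999, -0.045, 0.0, -0.0]
force: [-0.0, -0.7, 0.9]
finger_gap: -0.0
gripper_force: 0.4
```

```bash
python3 -c "from h import *;avg()"
```

```text
t 17.725 p [0.5123 0.2799 0.0703] F [-0.61 -0.06  0.9 ] sd [0.58 0.75 0.62] T [ 0.01   0.088 -0.009]
```

Cap 1 rocks: the edge yields over more than 2 mm at under 1 N, where the others went stiff straight away. I'll lift, move 39 mm to its middle and press.

>>> apply_moves([
  [0, 0, -0.015, 0, 0, 0, 1],
  [0.02, 0, 0, 0, 0, 0, 1],
  [0.019, 0, 0, 0, 0, 0, 1],
  [0, 0, 0, 0, 0, 0, 1],
  [0, 0, 0.008, 0, 0, 0, 1],
  [0, 0, 0.004, 0, 0, 0, 1],
  [0, 0, 0, 0, 0, 0, 1],
])

```text
t: 18.6
tcp_pos: [0.5499, 0.2764, 0.0726]
tool_rot: [0.999, -0.044, -0.001, 0.0]
force: [-0.4, -0.1, 0.8]
finger_gap: 0.002
gripper_force: 0.0
```

>>> apply_moves([
  [0, 0, 0.001, 0, 0, 0, 1],
  [0, 0, 0.001, 0, 0, 0, 1],
  [0, 0, 0.001, 0, 0, 0, 1],
  [0, 0, 0, 0, 0, 0, 1],
])

```text
t: 19.1
tcp_pos: [0.5512, 0.2765, 0.0703]
tool_rot: [0.999, -0.045, 0.0, -0.0]
force: [0.1, -0.8, 0.2]
finger_gap: -0.003
gripper_force: 0.0
```

>>> apply_moves([
  [0, 0, 0.001, 0, 0, 0, 1],
  [0, 0, 0, 0, 0, 0, 1],
])

```text
t: 19.35
tcp_pos: [0.5512, 0.2765, 0.0702]
tool_rot: [0.999, -0.045, 0.0, -0.0]
force: [-0.7, 0.1, 4.9]
finger_gap: 0.003
gripper_force: 2.5
```

>>> apply_moves([
  [0, 0, 0.001, 0, 0, 0, 1],
  [0, 0, 0, 0, 0, 0, 1],
])

```text
t: 19.6
tcp_pos: [0.5513, 0.2765, 0.0697]
tool_rot: [0.999, -0.045, 0.0, -0.0]
force: [-2.5, -0.7, 6.7]
finger_gap: 0.001
gripper_force: 3.7
```

>>> apply_moves([
  [0, 0, 0.001, 0, 0, 0, 1],
  [0, 0, 0.001, 0, 0, 0, 1],
  [0, 0, 0, 0, 0, 0, 1],
])

```text
t: 19.98
tcp_pos: [0.5513, 0.2765, 0.0678]
tool_rot: [0.999, -0.045, 0.0, -0.0]
force: [-2.2, -1.3, 7.7]
finger_gap: 0.003
gripper_force: 4.2
```

>>> apply_moves([
  [0, 0, 0.001, 0, 0, 0, 1],
  [0, 0, 0.001, 0, 0, 0, 1],
  [0, 0, 0, 0, 0, 0, 1],
])

```text
t: 20.35
tcp_pos: [0.5513, 0.2765, 0.0663]
tool_rot: [0.999, -0.045, 0.0, -0.0]
force: [-3.4, -1.2, 11.9]
finger_gap: -0.002
gripper_force: 5.6
```

>>> apply_moves([
  [0, 0, 0.001, 0, 0, 0, 1],
  [0, 0, 0, 0, 0, 0, 1],
])

```text
t: 20.6
tcp_pos: [0.5513, 0.2765, 0.0663]
tool_rot: [0.999, -0.044, 0.0, -0.0]
force: [-4.0, -1.9, 16.2]
finger_gap: 0.001
gripper_force: 8.2
```

It sank 3.9 mm and is now stiff. I'll press a little more, then lift and check the edge again.

>>> apply_moves([
  [0, 0, 0.001, 0, 0, 0, 1],
  [0, 0, 0, 0, 0, 0, 1],
  [0, 0, 0, 0, 0, 0, 1],
])

```text
t: 20.98
tcp_pos: [0.5513, 0.2765, 0.0662]
tool_rot: [0.999, -0.044, 0.001, -0.0]
force: [-5.6, -2.4, 21.6]
finger_gap: -0.003
gripper_force: 10.9
```

>>> apply_moves([
  [0, 0, -0.01, 0, 0, 0, 1],
  [0, 0, -0.008, 0, 0, 0, 1],
  [-0.02, 0, 0, 0, 0, 0, 1],
  [-0.019, 0, 0, 0, 0, 0, 1],
  [0, 0, 0, 0, 0, 0, 1],
  [0, 0, 0.006, 0, 0, 0, 1],
  [0, 0, 0.003, 0, 0, 0, 1],
  [0, 0, 0, 0, 0, 0, 1],
])

```text
t: 21.98
tcp_pos: [0.5127, 0.2797, 0.0707]
tool_rot: [0.999, -0.045, -0.0, 0.0]
force: [-0.2, -0.2, -0.2]
finger_gap: 0.003
gripper_force: 0.0
```

>>> apply_moves([
  [0, 0, 0.001, 0, 0, 0, 1],
  [0, 0, 0, 0, 0, 0, 1],
])

```text
t: 22.22
tcp_pos: [0.5124, 0.2799, 0.0703]
tool_rot: [0.999, -0.045, 0.0, -0.0]
force: [-0.2, -0.8, -0.8]
finger_gap: -0.001
gripper_force: 0.0
```

>>> apply_moves([
  [0, 0, 0.001, 0, 0, 0, 1],
  [0, 0, 0, 0, 0, 0, 1],
])

```text
t: 22.48
tcp_pos: [0.5124, 0.28, 0.0694]
tool_rot: [0.999, -0.045, 0.0, -0.0]
force: [-0.7, -0.2, -0.3]
finger_gap: -0.001
gripper_force: 0.0
```

Rim contact should come at about 0.069 if the cap is home.

>>> apply_moves([
  [0, 0, 0.001, 0, 0, 0, 1],
  [0, 0, 0, 0, 0, 0, 1],
])

```text
t: 22.72
tcp_pos: [0.5124, 0.28, 0.0693]
tool_rot: [0.999, -0.044, 0.0, -0.0]
force: [-0.9, -1.0, 6.4]
finger_gap: -0.005
gripper_force: 3.1
```

>>> apply_moves([
  [0, 0, 0.0005, 0, 0, 0, 1],
  [0, 0, 0, 0, 0, 0, 1],
])

```text
t: 22.98
tcp_pos: [0.5124, 0.28, 0.0693]
tool_rot: [0.999, -0.044, 0.0, -0.0]
force: [-2.0, -0.2, 9.3]
finger_gap: -0.001
gripper_force: 4.5
```

The edge is firm at 0.0693, so cap 1 is level and home. Retreating straight up.

>>> apply_moves([
  [0, 0, -0.02, 0, 0, 0, 1],
  [0, 0, -0.05, 0, 0, 0, 1],
  [-0.03, 0, -0.05, 0, 0, 0, 1],
  [-0.03, 0.03, -0.05, 0, 0, 0, 1],
  [0, 0, 0, 0, 0, 0, 1],
  [0, 0, 0, 0, 0, 0, 1],
  [0, 0, 0, 0, 0, 0, 1],
])

```text
t: 23.85
tcp_pos: [0.4515, 0.2567, 0.234]
tool_rot: [0.999, -0.045, -0.001, 0.0]
force: [-0.4, 0.1, -0.3]
finger_gap: 0.001
gripper_force: 0.0
```

```bash
python3 - <<'E'
from h import *
cv2.imwrite("pics/side1.png",snapshot("side")[:,:,::-1])
cv2.imwrite("pics/top1.png",snapshot("top")[:,:,::-1])
s=sense();print(s["t"],s["tcp_pos"],s["force"])
E
```

```text
23.95 [0.45137744 0.25671579 0.23393215] [ 0.1954598  -0.49621095 -0.40051781]
```

View pics/side1.png

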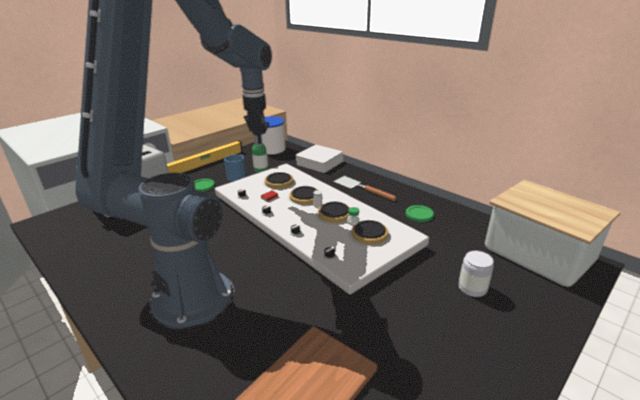

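The picture shows all four caps in their cups at (279,180), (304,195), (335,212) and (370,232). The bystanders are where they were and the arm is clear.

```bash
python3 -c "from station import *;print(sign_off())"
```

```text
the job is handed in; nothing more can be done
None
```

The rocking cap was cap_1, the leftmost: pressed in its middle it sank 3.9 mm, its edge then held firm, and I handed the job in at about 24 s with the arm clear; on two of the sound caps (2 and 4) the edge press briefly reached about 11–12 N rather than a light touch.

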